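# Press a stopper home with the ratchet capping press

### The arm

A 6-joint arm with a two-finger parallel gripper is mounted at the origin on a cart in front of the work surface, level with it; the furniture and walls round the work are solid. World frame = base frame: x ahead of the robot, y to its left, z up, the work surface at z = 0. Lengths are in m, angles in rad, forces in N, time in s.
With the tool pointing down it reaches from about 0.35 to 0.775 m from the base axis. Payload 5.5 kg.
Tool frame: the origin (TCP) lies at the very end of the fingers, on their centre line; the grasp point (between the pads) lies 19 mm behind it; x points along the fingers, y is the direction in which the jaws open and shut, and the axes are right-handed (so a half turn about x gives the same grasp; the last joint's range is limited). The gripper opens to 85 mm and grips with 20 to 120 N. Pads are 22 mm wide; open, the fingers measure 114 mm over their backs; the gripper's body (76 mm by 85 mm) begins 54 mm behind the grasp point. The pads swing forward as they close: fully open they stand 13 mm farther back than shut.
Start: joints at [-1.462, 0.313, 0.046, 1.304, 0, 1.431], TCP at [0.142, -0.557, 0.197] pointing down, gripper open.
Joint ranges: [-2.76, 2.76], [-0.86, 1.69], [-1.03, 1.26], [-2.2, 2.34], [-1.47, 1.5], [-3.14, 3.14]. Speed limits (rad/s): [2.57, 2.57, 3.14, 3.14, 3.14, 3.14].

### API

Orientations are given as a unit quaternion [w, x, y, z].
In Python, from workcell import env gives the robot as it stands.
- The arm moves only by the tool drive_tool, never from a script. Its argument "plan" is a list that holds one entry, the list of rows, each a list of 7 numbers: the shift along the tool's x, y, z in cm, then the turn, a rotation vector about the tool's x, y, z in degrees, then the opening, from 0 (shut) to 1 (fully open). In form: [[[tx, ty, tz, wx, wy, wz, fingers], ...]]. A call has exactly 5 rows; each row shifts and turns the commanded pose from where the row before left it, along the tool's axes as they then stand; what a row does not reach is not made up. A row lasts 1/12 s, in which the tool goes at most 41.7 mm and 7.16 degrees, less where a joint would pass 70% of its speed; a pose out of reach is approached as far as the arm can. A call with a gripper value outside its range is refused whole. The fingers move at their own pace and stop on an object; "squeeze" is the grip in N (left out, the last holds). Time passes only in rows, so rows that do not move let the fingers close, or fill a call up. It gives the time, the measured TCP pose, the force and the opening at its end, in the units of the state.
- env.get_state(): the state, without advancing time (a new reading comes with each control period).
- env.read_camera(name): name is "scene" or "top" or "wrist"; returns the picture (400x640x3 uint8, red, green, blue); there is no depth.
- env.camera_model(name): a dict with "camera_matrix" (3x3 intrinsics, pixels), "camera_from_world" (4x4, takes a point from world to camera coordinates); the wrist camera has in their place "T_tool_cam" (4x4, takes a point from camera to tool coordinates, whose origin is the TCP and whose axes are the tool frame's). Camera axes: x right, y down, z forward; pixel columns grow to the right and rows downward; lengths in m; the calibration is good to about 2 mm. A picture is of the moment at which its call begins: read the wrist's pose just before it. camera_model takes no time and is no camera call.
- env.hand_in(): hands the job in, once; it reports no verdict.
The state is a dict: "clock": time; "joint_pos": joint angles; "qvel": joint speeds; "tau": joint torques, N m; "tcp_pos": TCP position; "orientation": TCP orientation; "wrist_force": force on the tool from outside, world axes, zero at the start; "ft_torque": the same for the moment, N m; "finger_gap": finger opening in m.
Only numpy, scipy, OpenCV 4.12 (cv2) and the standard library are available. Lean on these libraries where they do the work, as an engineer would, in place of code of your own. Each camera call takes 0.05 s, during which the arm holds its last target.

### The job

Cap the sample tube in the capping press: pump the press's black trigger until its jaw has pushed the red stopper fully home in the tube, then press the red release lever so that the jaw slides all the way back, and leave both levers free.

Things in the scene. Friction and masses are not known exactly. Their poses are not given: they have to be found in the camera images.
- trigger_pad (a point): Top centre of the 34 x 36 mm pad ending the long black lever (trigger) on the white capping press (grey base 76 x 285 mm, fixed). Rests 119 mm above the bench, hinged 83 mm away toward release_pad. Full stroke 31 mm down (5 to 12 N, drifting 7 mm outward) to a stop; springs back up. Each full stroke moves the jaw on about 12 mm, a ratchet keeps it; stopper home, the drive slips at about 13 N.
- release_pad (a point): Top centre of the 32 x 28 mm pad of the short red lever (release) on the same press, 139 mm from trigger_pad, 93 mm above the bench, hinged 40 mm back toward the trigger. Travel 12 mm down, 5 to 9 N, springs back. Held beyond 6 mm, it frees the jaw, which a spring slides home in 0.5 s. 25 mm past the pad a clear guard, 67 mm high, covers jaw, stopper and tube: they cannot be touched.
- jaw (a joint): Travel of the jaw (black disc 33 mm across on a steel bar) toward the tube, m: 0 is fully back, 0.042 its limit. It starts anywhere from 0 to 0.012, meets the stopper at 0.020 to 0.023 and has it home at 0.035.
- cap (a joint): Travel of the red ribbed stopper (head 30 mm across, 12 mm long) into the mouth of the clear tube lying in the press, m: 0 to 0.003 at the start, 0.015 when home with its head against the tube's rim. It stays where it is pushed. Fixed obstacles: a tall microscope left of the press's tube end and a centrifuge behind its trigger end; come in above or in front of them.

How it is judged:
By the outcome, as a careful person would: the job done as asked, in the order asked, and still so for the second after the job is handed in, with the robot touching nothing.
It also fails if it takes over 48 s, if anything falls off the work surface, if the arm or the gripper's body presses on something with over 40 N, if the wrist force passes 120 N, or if a joint passes its speed limit or range.

## Working session

There is one attempt and no reset: what is moved stays moved. The work goes in short steps, Python scripts to look and compute and a tool call to move; the robot and the scene stay as the last step left them, time stands still between calls to the robot, and variables do not carry over. Pictures are saved under pics/ and viewed, and the job is handed in when it is done.

Besides the shell and the picture viewer there is one more tool, called as name(argument=value, ...) on one line, values as JSON. drive_tool: Moves the arm, as the interface text tells. Its arguments: {"type":"object","properties":{"plan":{"type":"array","items":{"type":"array","items":{"type":"array","items":{"type":"number"}}}},"squeeze":{"type":"number"}},"required":["plan"]}

```bash
mkdir -p pics; ls
cat > h.py <<'E'
import numpy as np, cv2
from workcell import env
def snap(n,f):
    im=env.read_camera(n); cv2.imwrite('pics/'+f,im[:,:,::-1]); return im
def ray(name,u,v,z):
    m=env.camera_model(name);K=np.array(m['camera_matrix']);T=np.array(m['camera_from_world'])
    R=T[:3,:3];c=-R.T@T[:3,3];d=R.T@np.linalg.inv(K)@[u,v,1]
    return c+d*(z-c[2])/d[2]
def proj(name,p):
    m=env.camera_model(name);K=np.array(m['camera_matrix']);T=np.array(m['camera_from_world'])
    q=K@(T[:3,:3]@np.array(p)+T[:3,3]);return q[:2]/q[2]
E
python3 - <<'E'
from h import *
snap('scene','s0.png');snap('top','t0.png')
s=env.get_state();print(s)
for n in('scene','top'):print(env.camera_model(n))
E
```

```text
pics
{'clock': 0.1, 'joint_pos': array([-1.46160700e+00,  3.13932970e-01,  4.50744468e-02,  1.30358744e+00,
        1.75201708e-05,  1.43120195e+00]), 'qvel': array([ 0.00079605, -0.00355558,  0.00250238,  0.00175749, -0.00082965,
        0.00107159]), 'tau': array([ 2.88608026e-03, -4.81726849e+01,  2.99243921e+01,  1.28518316e-02,
       -1.93275746e-04,  5.99571592e-06]), 'tcp_pos': array([ 0.14152262, -0.55678235,  0.1965863 ]), 'orientation': array([ 0.08714855,  0.701658  ,  0.0883147 , -0.70162788]), 'wrist_force': array([ 0.12844595, -0.04148942,  0.56477268]), 'ft_torque': array([ 0.01632642,  0.00340696, -0.01268073]), 'finger_gap': 0.08556254210090963}
{'camera_matrix': array([[464.71958137,   0.        , 325.89724116],
       [  0.        , 464.71958137, 205.55380779],
       [  0.        ,   0.        ,   1.        ]]), 'camera_from_world': array([[ 0.49066996, -0.87122608,  0.01442597, -0.3177134 ],
       [-0.53576701, -0.31471494, -0.78352295,  0.29865315],
       [ 0.6871657 ,  0.37672222, -0.62119536,  0.63558127],
       [ 0.        ,  0.        ,  0.        ,  1.        ]])}
{'camera_matrix': array([[488.85706898,   0.        , 318.78826147],
       [  0.        , 488.85706898, 202.96307227],
       [  0.        ,   0.        ,   1.        ]]), 'camera_from_world': array([[-0.00178457, -0.99988727,  0.01490826, -0.08447635],
       [-0.98207402, -0.00105764, -0.18849272,  0.48936015],
       [ 0.18848724, -0.01497739, -0.98196142,  0.86159158],
       [ 0.        ,  0.        ,  0.        ,  1.        ]])}
```

View pics/s0.png

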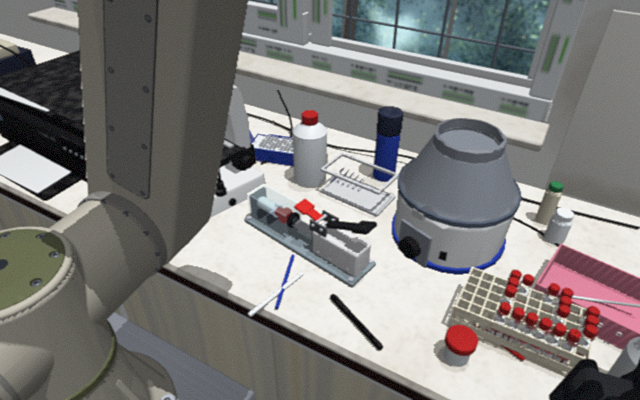

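View pics/t0.png

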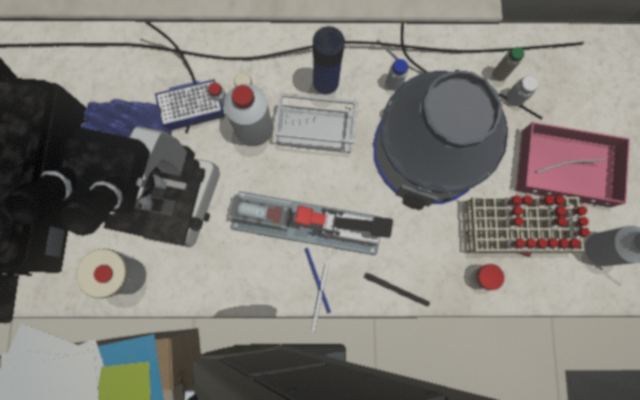

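Run:
```python
from h import *
a=cv2.imread('pics/t0.png')[180:260,220:400];b=cv2.imread('pics/s0.png')[180:285,240:385]
cv2.imwrite('pics/tz.png',cv2.resize(a,None,fx=4.4,fy=4.4,interpolation=2));cv2.imwrite('pics/sz.png',cv2.resize(b,None,fx=5.5,fy=5.5,interpolation=2))
```

```text
(no output)
```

View pics/tz.png

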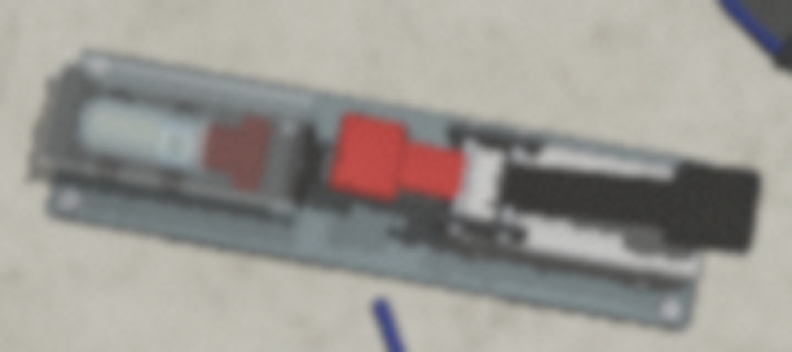

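View pics/sz.png

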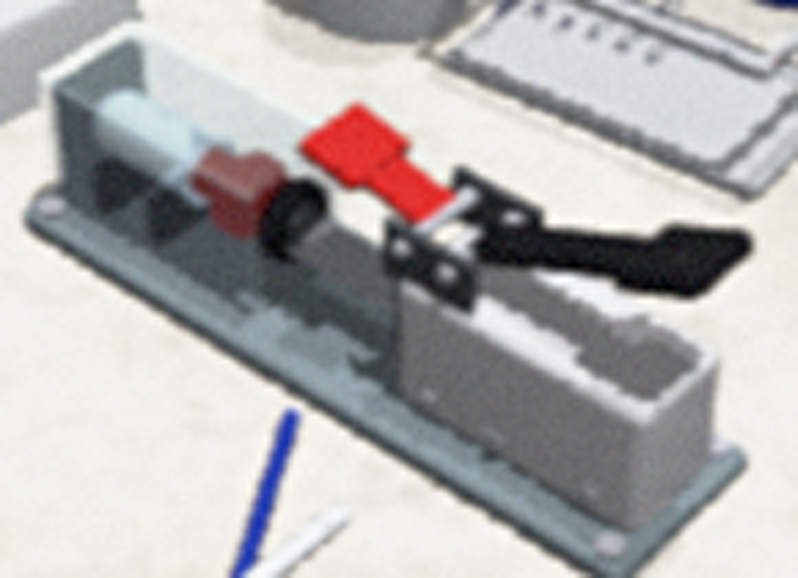

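Run:
```python
from h import *
t=ray('top',383.6,227,.119);r=ray('top',304.1,215.5,.093)
t2=ray('scene',365.5,226.5,.119);r2=ray('scene',304.5,205.2,.093)
print(t,t2,r,r2)
for a,b in((t,r),(t2,r2)):print(np.linalg.norm(a-b),np.degrees(np.arctan2(*(a-b)[1::-1])))
# base corners top
for u,v in((55,212),(85,52),(690,325)):print(ray('top',220+u/4.4,180+v/4.4,.01))
s=env.get_state()
from scipy.spatial.transform import Rotation as R
q=s['orientation'];M=R.from_quat([*q[1:],q[0]]).as_matrix();print(M)
```

```text
[ 0.43413191 -0.19346759  0.119     ] [ 0.43245368 -0.19593361  0.119     ] [ 0.45811333 -0.05814976  0.093     ] [ 0.4575848  -0.05945405  0.093     ]
0.13986430236097788 -100.0497753238828
0.14118868079259597 -100.43347442057613
[0.44717993 0.07989658 0.01      ]
[0.51831592 0.06893605 0.01      ]
[ 0.39801285 -0.19542217  0.01      ]
[[-1.62349536e-04  2.46225150e-01 -9.69212644e-01]
 [ 1.64172506e-03 -9.69211285e-01 -2.46225079e-01]
 [-9.99998639e-01 -1.63115521e-03 -2.46882996e-04]]
```

drive_tool(plan=[[[0, -1.0, -1.3, 0, 0, 0, 0], [0, -1.8, -2.4, 0, 0, 0, 0], [0, -1.9, -2.5, 0, 0, 0, 0], [0, -1.9, -2.5, 0, 0, 0, 0], [0, -1.9, -2.5, 0, 0, 0, 0]]])

```text
clock: 0.52
tcp_pos: [0.2296, -0.4459, 0.1968]
orientation: [-0.087, -0.702, -0.088, 0.702]
wrist_force: [-0.0, -0.7, -0.1]
finger_gap: 0.0253
```

drive_tool(plan=[[[0, -1.9, -2.5, 0, 0, 0, 0], [0, -1.9, -2.5, 0, 0, 0, 0], [0, -1.9, -2.5, 0, 0, 0, 0], [0, -1.9, -2.5, 0, 0, 0, 0], [0, -1.9, -2.5, 0, 0, 0, 0]]])

```text
clock: 0.93
tcp_pos: [0.3274, -0.3229, 0.1971]
orientation: [-0.088, -0.702, -0.088, 0.702]
wrist_force: [0.1, 0.4, 0.2]
finger_gap: 0.0003
```

drive_tool(plan=[[[0, -1.9, -2.5, 0, 0, 0, 0], [0, -1.9, -2.5, 0, 0, 0, 0], [0, -1.9, -2.5, 0, 0, 0, 0], [0, -1.9, -2.5, 0, 0, 0, 0], [0, -1.0, -1.2, 0, 0, 0, 0]]])

```text
clock: 1.35
tcp_pos: [0.4156, -0.2109, 0.1971]
orientation: [0.088, 0.702, 0.089, -0.701]
wrist_force: [-0.8, -1.0, 0.1]
finger_gap: 0.0001
```

Run:
```python
from h import *
s=env.get_state();print(s['tcp_pos'],s['orientation'],s['wrist_force'],s['finger_gap'])
snap('wrist','w1.png');snap('scene','s1.png');print(env.camera_model('wrist'))
from scipy.spatial.transform import Rotation as R
q=s['orientation'];M=R.from_quat([*q[1:],q[0]]).as_matrix();print(M, M.T@(np.array([.431,-.1985,.14])-s['tcp_pos'])*100)
m=env.camera_model('wrist');T=np.array(m['T_tool_cam']);K=np.array(m['camera_matrix'])
for p in([.433,-.1945,.119],[.458,-.0585,.093]):
  c=np.linalg.inv(T)@[*(M.T@(np.array(p)-s['tcp_pos'])),1];x=K@c[:3];print(x[:2]/x[2],x[2])
```

```text
[ 0.41557868 -0.21094825  0.19711097] [ 0.08823153  0.70160758  0.08892863 -0.70146539] [-0.82749328 -1.01299403  0.07866876] 6.662459246282079e-05
{'camera_matrix': array([[314.79300411,   0.        , 324.53629555],
       [  0.        , 314.79300411, 201.67109629],
       [  0.        ,   0.        ,   1.        ]]), 'T_tool_cam': array([[-4.95781647e-04, -2.74474317e-01,  9.61594303e-01,
        -1.77410186e-01],
       [ 9.99999789e-01, -5.39614889e-04,  3.61556961e-04,
        -6.86600032e-04],
       [ 4.19652503e-04,  9.61594279e-01,  2.74474527e-01,
        -7.04634797e-02],
       [ 0.00000000e+00,  0.00000000e+00,  0.00000000e+00,
         1.00000000e+00]])}
[[ 7.60101859e-05  2.48568735e-01 -9.68614257e-01]
 [ 1.00327818e-03 -9.68613791e-01 -2.48568537e-01]
 [-9.99999494e-01 -9.52895804e-04 -3.23008102e-04]] [ 5.71245999 -0.81698687 -1.80131093]
[311.24788697 174.34590551] 0.25931439945377244
[164.51816097 101.53940195] 0.26848060592189604
```

View pics/w1.png

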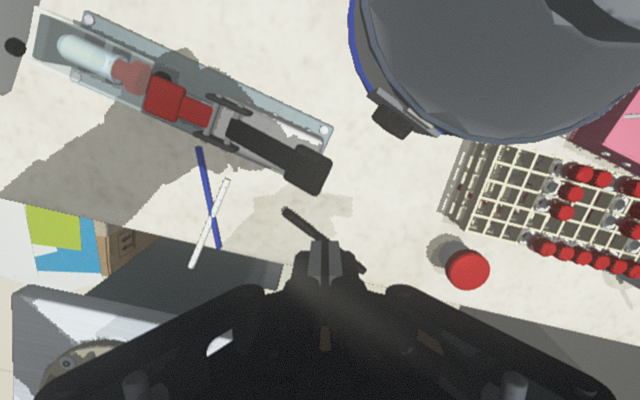

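View pics/s1.png

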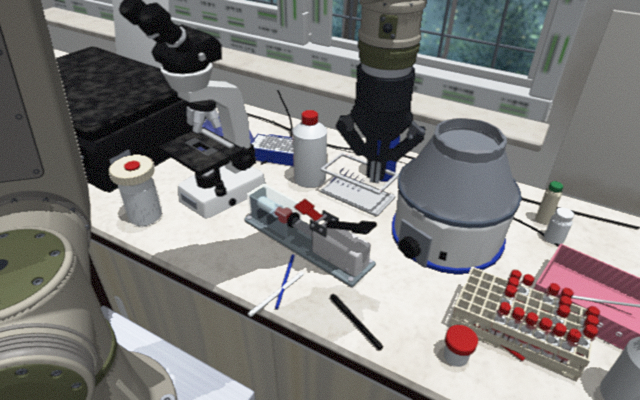

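drive_tool(plan=[[[0.5, -0.4, -0.6, 0, 0, 0, 0], [1.5, -0.6, -1.2, 0, 0, 0, 0], [2.0, 0, 0, 0, 0, 0, 0], [1.5, 0, 0, 0, 0, 0, 0], [1.0, 0, 0, 0, 0, 0, 0]]])

```text
clock: 1.87
tcp_pos: [0.4281, -0.1995, 0.1303]
orientation: [-0.087, -0.701, -0.088, 0.702]
wrist_force: [0.1, -0.6, 0.6]
finger_gap: -0.0004
```

drive_tool(plan=[[[0.5, 0, 0, 0, 0, 0, 0], [0.4, 0, 0, 0, 0, 0, 0], [0.4, 0, 0, 0, 0, 0, 0], [0, 0, 0, 0, 0, 0, 0], [0, 0, 0, 0, 0, 0, 0]]])

```text
clock: 2.28
tcp_pos: [0.4295, -0.1998, 0.1198]
orientation: [0.088, 0.702, 0.087, -0.701]
wrist_force: [0.1, -0.1, -0.3]
finger_gap: 0.0001
```

drive_tool(plan=[[[0.8, 0, 0, 0, 0, 0, 0], [0.8, 0, 0, 0, 0, 0, 0], [0.8, 0, 0, 0, 0, 0, 0], [0.4, 0, 0, 0, 0, 0, 0], [0, 0, 0, 0, 0, 0, 0]]])

```text
clock: 2.7
tcp_pos: [0.4289, -0.1995, 0.0904]
orientation: [-0.088, -0.701, -0.088, 0.702]
wrist_force: [-0.7, -0.3, 1.7]
finger_gap: 0.0003
```

Run:
```python
from h import *
a=snap('wrist','w2.png');b=snap('scene','s2.png')[180:285,240:385]
cv2.imwrite('pics/sz2.png',cv2.resize(b[:,:,::-1],None,fx=5.5,fy=5.5,interpolation=2))
s=env.get_state();print(s['tcp_pos'],s['wrist_force'])
```

```text
[ 0.42908703 -0.19923574  0.09116311] [-1.06832886  0.44827974  0.58441307]
```

View pics/sz2.png

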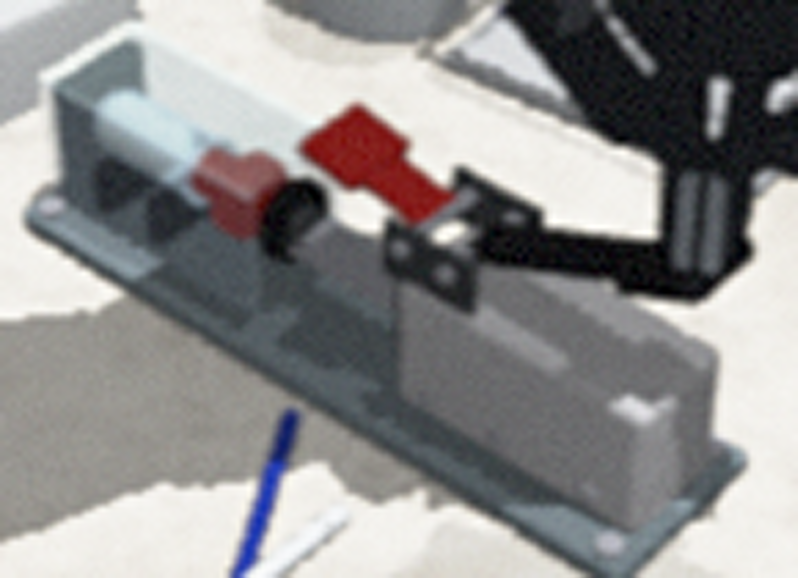

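View pics/w2.png

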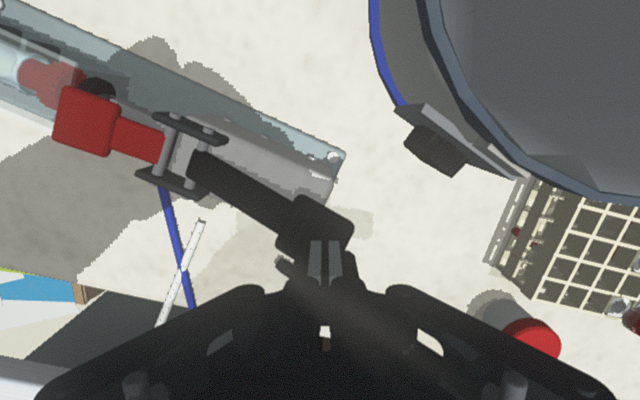

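Run:
```python
from h import *
from scipy.spatial.transform import Rotation as R
s=env.get_state();p=s['tcp_pos']
u=proj('scene',p);print('tcp scene',u,(u-[240,180])*5.5)
for f in('s0.png','s2.png'):
  im=cv2.imread('pics/'+f)[195:250,320:390];cv2.imwrite('pics/z'+f,cv2.resize(im,None,fx=10,fy=10,interpolation=0))
m=env.camera_model('scene');T=np.array(m['camera_from_world']);print('cam',-T[:3,:3].T@T[:3,3])
q=s['orientation'];M=R.from_quat([*q[1:],q[0]]).as_matrix()
m=env.camera_model('wrist');T=np.array(m['T_tool_cam']);K=np.array(m['camera_matrix'])
def w(P):
  c=np.linalg.inv(T)@[*(M.T@(np.array(P)-p)),1];x=K@c[:3];return x[:2]/x[2]
print('wrist tcp',w(p),'T rest',w([.433,-.193,.119]),'T down',w([.432,-.2,.09]))
```

```text
tcp scene [365.29808738 240.48365132] [689.13948058 332.66008229]
cam [-0.12084872 -0.42224718  0.63340506]
wrist tcp [325.58319012 233.2597998 ] T rest [315.86613481 243.70179937] T down [327.99122503 228.47459162]
```

View pics/zs0.png

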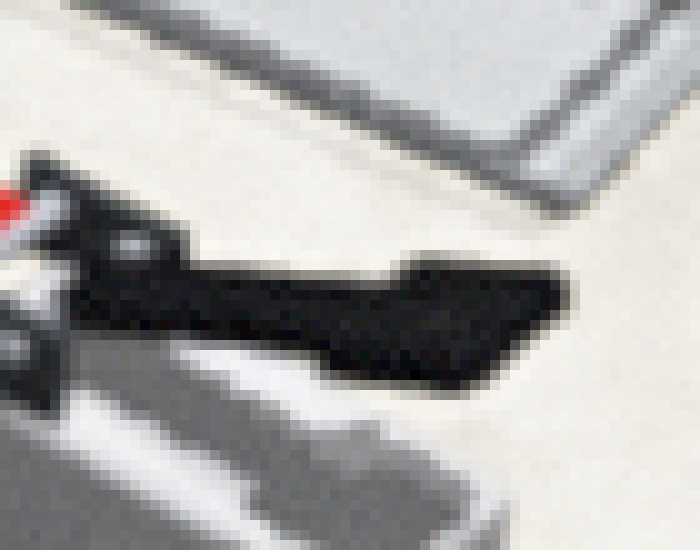

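View pics/zs2.png

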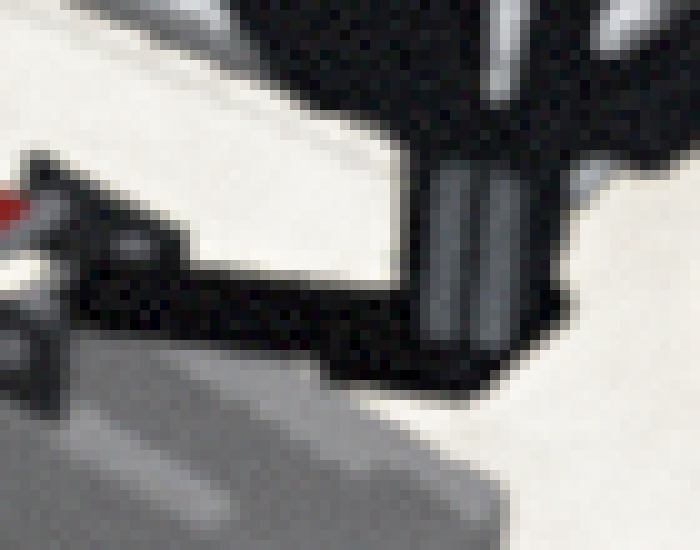

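Run:
```python
from h import *
p=np.array([.4156,-.2109,.1971])
print(proj('scene',p),proj('scene',p+[0,0,.019]),proj('scene',p+[0,0,.03]), proj('scene',p+[.01,0,0]))
im=cv2.imread('pics/s1.png')[130:200,330:420];cv2.imwrite('pics/zs1.png',cv2.resize(im,None,fx=8,fy=8,interpolation=0))
im=cv2.imread('pics/w2.png')[170:310,230:420];cv2.imwrite('pics/zw2.png',cv2.resize(im,None,fx=4,fy=4,interpolation=0))
s=env.get_state();print(s['tcp_pos'],s['joint_pos'],s['tau'])
```

```text
[372.92876087 197.75509658] [373.8934237  187.84621813] [374.46676752 181.9569125 ] [375.62386949 194.40011222]
[ 0.42908703 -0.19923574  0.09116311] [-6.04668673e-01  1.81151722e-01 -3.97626806e-01  9.92784203e-01
  6.62497612e-05  2.28805072e+00] [ 7.49605056e-02 -3.72147238e+01  2.69935298e+01 -2.86550140e-01
  7.99450348e-02 -3.47994748e-03]
```

View pics/zs1.png

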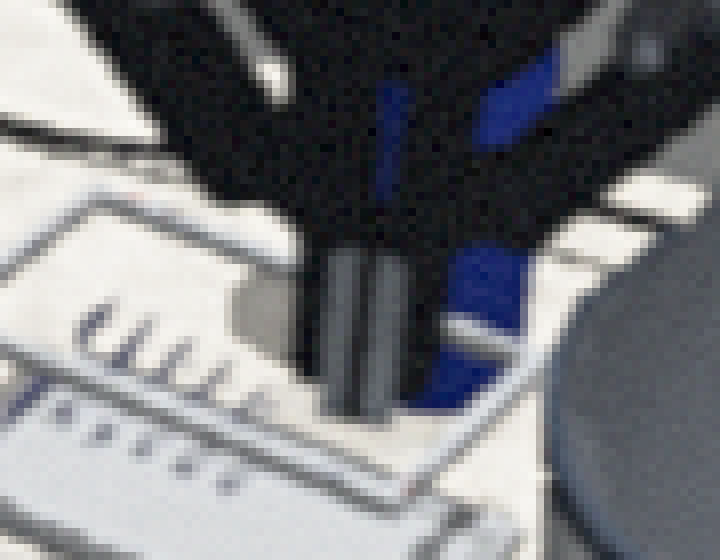

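View pics/zw2.png

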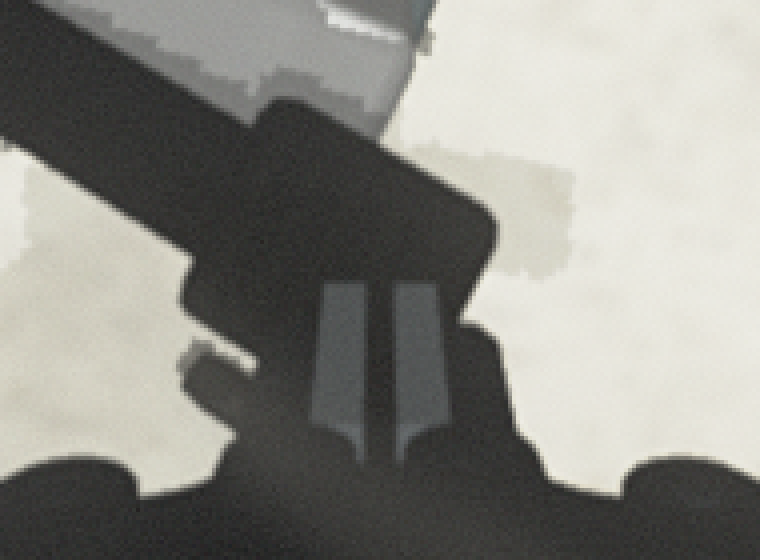

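Run:
```python
from h import *
from scipy.spatial.transform import Rotation as R
s=env.get_state();p=s['tcp_pos']
q=s['orientation'];M=R.from_quat([*q[1:],q[0]]).as_matrix()
m=env.camera_model('wrist');T=np.array(m['T_tool_cam']);K=np.array(m['camera_matrix'])
def w(P):
  c=np.linalg.inv(T)@[*(M.T@(np.array(P)-p)),1];x=K@c[:3];return x[:2]/x[2]
d=np.array([-.174,-.985,0]);n=np.array([.985,-.174,0])
print('R',w([.458,-.0585,.093]))
Tc=np.array([.433,-.193,.119])
for dz in(0,-.01,-.02,-.03):
  print(dz,[w(Tc+[0,0,dz]+a*.017*d+b*.018*n).round() for a,b in((-1,1),(1,1),(1,-1),(-1,-1))])
print('R corners',[w(np.array([.458,-.0585,.093])+a*.016*d+b*.014*n).round() for a,b in((-1,1),(1,1),(1,-1),(-1,-1))])
for f in(0,.01,.02,.03):print('finger',f,w(p+M@[-f,0,-.011]),w(p+M@[-f,0,0]),w(p+M@[-f,0.0145,-.011]))
print([proj('scene',Tc+a*.017*d+b*.018*n).round(1) for a,b in((-1,1),(1,1),(1,-1),(-1,-1))])
```

```text
R [ 87.61822261 126.8073492 ]
0 [array([299., 200.]), array([361., 226.]), array([331., 284.]), array([272., 260.])]
-0.01 [array([301., 195.]), array([359., 220.]), array([331., 275.]), array([275., 252.])]
-0.02 [array([302., 190.]), array([357., 214.]), array([331., 267.]), array([278., 245.])]
-0.03 [array([303., 186.]), array([355., 209.]), array([330., 259.]), array([280., 238.])]
R corners [array([63., 89.]), array([123., 115.]), array([111., 162.]), array([ 53., 138.])]
finger 0 [325.59232443 215.95610306] [325.58319012 233.2597998 ] [350.01145866 215.94252105]
finger 0.01 [325.65840641 221.60401547] [325.64767856 239.73589907] [351.40187097 221.58952974]
finger 0.02 [325.73206735 227.89968809] [325.71943237 246.94160678] [352.95174495 227.88417471]
finger 0.03 [325.8146904  234.96133768] [325.79975264 255.00758144] [354.69018152 234.94464621]
[array([362.2, 216.4]), array([378.4, 224.7]), array([366.1, 235.6]), array([349.6, 226.8])]
```

drive_tool(plan=[[[-0.6, 0, -0.5, 0, 0, 0, 0], [0.6, 0, 0, 0, 0, 0, 0], [0.7, 0, 0, 0, 0, 0, 0], [0.7, 0, 0, 0, 0, 0, 0], [0, 0, 0, 0, 0, 0, 0]]])

```text
clock: 3.22
tcp_pos: [0.4348, -0.1985, 0.0768]
orientation: [0.088, 0.702, 0.088, -0.701]
wrist_force: [2.5, -1.1, 6.4]
finger_gap: 0.0
```

Run:
```python
from h import *
b=snap('scene','s3.png')[180:285,240:385]
cv2.imwrite('pics/sz3.png',cv2.resize(b[:,:,::-1],None,fx=5.5,fy=5.5,interpolation=2))
s=env.get_state();print(s['tcp_pos'],s['wrist_force'])
```

```text
[ 0.43495597 -0.19841341  0.07720594] [1.43410235 0.24025328 5.72709648]
```

View pics/sz3.png

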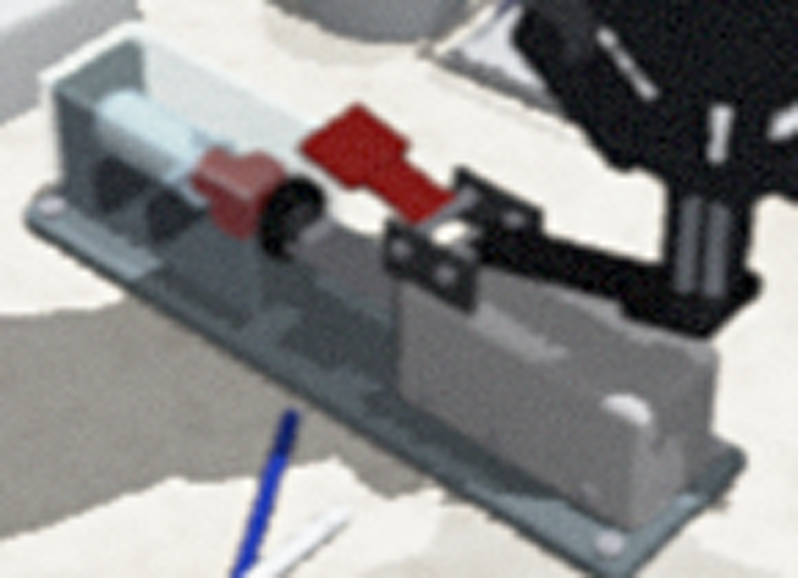

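drive_tool(plan=[[[0.5, 0, 0, 0, 0, 0, 0], [0.5, 0, 0, 0, 0, 0, 0], [0.4, 0, 0, 0, 0, 0, 0], [0, 0, 0, 0, 0, 0, 0], [0, 0, 0, 0, 0, 0, 0]]])

```text
clock: 3.68
tcp_pos: [0.435, -0.1993, 0.0639]
orientation: [0.088, 0.702, 0.087, -0.701]
wrist_force: [0.7, -1.7, 7.8]
finger_gap: 0.0
```

drive_tool(plan=[[[0.1, 0, 0, 0, 0, 0, 0], [0.1, 0, 0, 0, 0, 0, 0], [0.1, 0, 0, 0, 0, 0, 0], [0, 0, 0, 0, 0, 0, 0], [0, 0, 0, 0, 0, 0, 0]]])

```text
clock: 4.1
tcp_pos: [0.435, -0.1998, 0.0613]
orientation: [0.089, 0.702, 0.086, -0.701]
wrist_force: [-0.8, -3.7, 9.1]
finger_gap: 0.0001
```

Run:
```python
from h import *
b=snap('scene','s4.png')[180:285,240:385]
cv2.imwrite('pics/sz4.png',cv2.resize(b[:,:,::-1],None,fx=5.5,fy=5.5,interpolation=2))
s=env.get_state();print(s['tcp_pos'],s['wrist_force'])
```

```text
[ 0.43503326 -0.19979212  0.06131098] [-1.8266693  -4.31748153  8.26036526]
```

View pics/sz4.png

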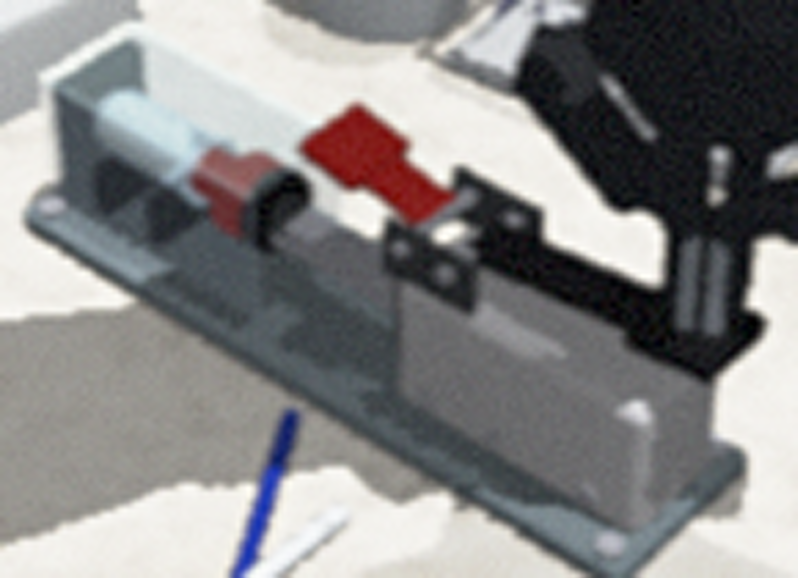

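drive_tool(plan=[[[0.1, 0, 0, 0, 0, 0, 0], [0.1, 0, 0, 0, 0, 0, 0], [0.1, 0, 0, 0, 0, 0, 0], [0, 0, 0, 0, 0, 0, 0], [0, 0, 0, 0, 0, 0, 0]]])

```text
clock: 4.57
tcp_pos: [0.435, -0.2003, 0.0584]
orientation: [0.089, 0.702, 0.086, -0.701]
wrist_force: [-1.0, -5.2, 8.7]
finger_gap: -0.0002
```

drive_tool(plan=[[[0.1, 0, 0, 0, 0, 0, 0], [0.1, 0, 0, 0, 0, 0, 0], [0.1, 0, 0, 0, 0, 0, 0], [0, 0, 0, 0, 0, 0, 0], [0, 0, 0, 0, 0, 0, 0]]])

```text
clock: 4.98
tcp_pos: [0.435, -0.2002, 0.0553]
orientation: [0.089, 0.702, 0.086, -0.701]
wrist_force: [-1.1, -5.4, 7.7]
finger_gap: 0.0
```

drive_tool(plan=[[[0.1, 0, 0, 0, 0, 0, 0], [0.1, 0, 0, 0, 0, 0, 0], [0.1, 0, 0, 0, 0, 0, 0], [0, 0, 0, 0, 0, 0, 0], [0, 0, 0, 0, 0, 0, 0]]])

```text
clock: 5.4
tcp_pos: [0.4352, -0.2005, 0.0541]
orientation: [0.089, 0.702, 0.086, -0.701]
wrist_force: [-4.9, -2.0, 22.8]
finger_gap: 0.0004
```

Run:
```python
from h import *
b=snap('scene','s5.png')[180:285,240:385]
cv2.imwrite('pics/sz5.png',cv2.resize(b[:,:,::-1],None,fx=5.5,fy=5.5,interpolation=2))
s=env.get_state();print(s['tcp_pos'],s['wrist_force'])
```

```text
[ 0.43521683 -0.20049738  0.05415053] [-6.07030529 -1.68318057 23.12408712]
```

View pics/sz5.png

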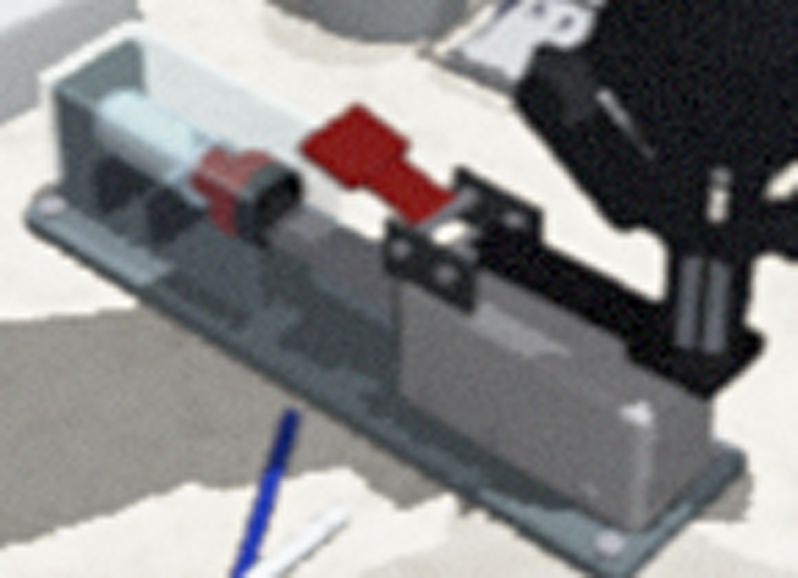

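drive_tool(plan=[[[-1.3, 0, 0, 0, 0, 0, 0], [-1.4, 0, 0, 0, 0, 0, 0], [-1.4, 0, 0, 0, 0, 0, 0], [0, 0, 0, 0, 0, 0, 0], [0, 0, 0, 0, 0, 0, 0]]])

```text
clock: 5.87
tcp_pos: [0.4342, -0.1981, 0.0921]
orientation: [0.088, 0.702, 0.088, -0.702]
wrist_force: [-0.6, 0.1, 0.4]
finger_gap: 0.0003
```

drive_tool(plan=[[[0.9, 0, 0, 0, 0, 0, 0], [0.9, 0, 0, 0, 0, 0, 0], [0.8, 0, 0, 0, 0, 0, 0], [0.7, 0, 0, 0, 0, 0, 0], [0.5, 0, 0, 0, 0, 0, 0]]])

```text
clock: 6.28
tcp_pos: [0.4349, -0.2006, 0.0543]
orientation: [0.089, 0.702, 0.086, -0.701]
wrist_force: [-1.9, -5.6, 18.4]
finger_gap: -0.0004
```

drive_tool(plan=[[[0.1, 0, 0, 0, 0, 0, 0], [0.1, 0, 0, 0, 0, 0, 0], [0, 0, 0, 0, 0, 0, 0], [0, 0, 0, 0, 0, 0, 0], [0, 0, 0, 0, 0, 0, 0]]])

```text
clock: 6.7
tcp_pos: [0.4351, -0.2007, 0.0542]
orientation: [0.089, 0.702, 0.085, -0.701]
wrist_force: [-4.7, -3.2, 23.0]
finger_gap: 0.0001
```

Run:
```python
from h import *
b=snap('scene','s6.png')[180:285,240:385]
cv2.imwrite('pics/sz6.png',cv2.resize(b[:,:,::-1],None,fx=5.5,fy=5.5,interpolation=2))
s=env.get_state();print(s['tcp_pos'],s['wrist_force'])
```

```text
[ 0.43511451 -0.20070863  0.05421392] [-4.90083624 -2.74891523 22.79397292]
```

View pics/sz6.png

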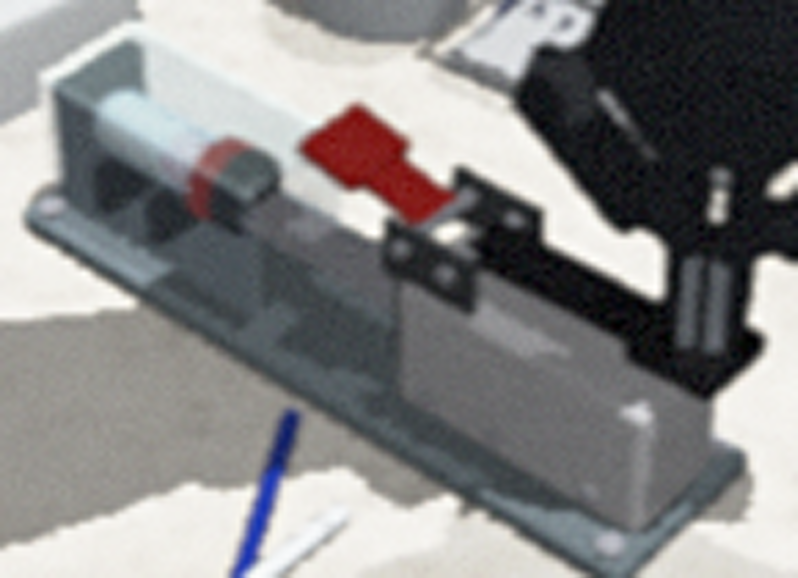

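drive_tool(plan=[[[-1.3, 0, 0, 0, 0, 0, 0], [-1.4, 0, 0, 0, 0, 0, 0], [-1.4, 0, 0, 0, 0, 0, 0], [0, 0, 0, 0, 0, 0, 0], [0, 0, 0, 0, 0, 0, 0]]])

```text
clock: 7.17
tcp_pos: [0.4339, -0.198, 0.0923]
orientation: [-0.088, -0.701, -0.088, 0.702]
wrist_force: [-0.4, -0.2, -1.0]
finger_gap: -0.0
```

drive_tool(plan=[[[0.8, 0, 0, 0, 0, 0, 0], [0.8, 0, 0, 0, 0, 0, 0], [0.7, 0, 0, 0, 0, 0, 0], [0.6, 0, 0, 0, 0, 0, 0], [0.5, 0, 0, 0, 0, 0, 0]]])

```text
clock: 7.58
tcp_pos: [0.4355, -0.2019, 0.0611]
orientation: [0.09, 0.702, 0.084, -0.701]
wrist_force: [-9.2, -4.5, 37.5]
finger_gap: -0.0001
```

drive_tool(plan=[[[0.3, 0, 0, 0, 0, 0, 0], [0.2, 0, 0, 0, 0, 0, 0], [0.1, 0, 0, 0, 0, 0, 0], [0, 0, 0, 0, 0, 0, 0], [0, 0, 0, 0, 0, 0, 0]]])

```text
clock: 8.0
tcp_pos: [0.4357, -0.2006, 0.0544]
orientation: [0.089, 0.702, 0.086, -0.701]
wrist_force: [-1.5, -2.7, 16.8]
finger_gap: 0.0004
```

Run:
```python
from h import *
b=snap('scene','s7.png')[180:285,240:385]
cv2.imwrite('pics/sz7.png',cv2.resize(b[:,:,::-1],None,fx=5.5,fy=5.5,interpolation=2))
s=env.get_state();print(s['tcp_pos'],s['wrist_force'])
```

```text
[ 0.43560704 -0.20056668  0.05435425] [-1.55533165 -2.80436054 16.98541184]
```

View pics/sz7.png

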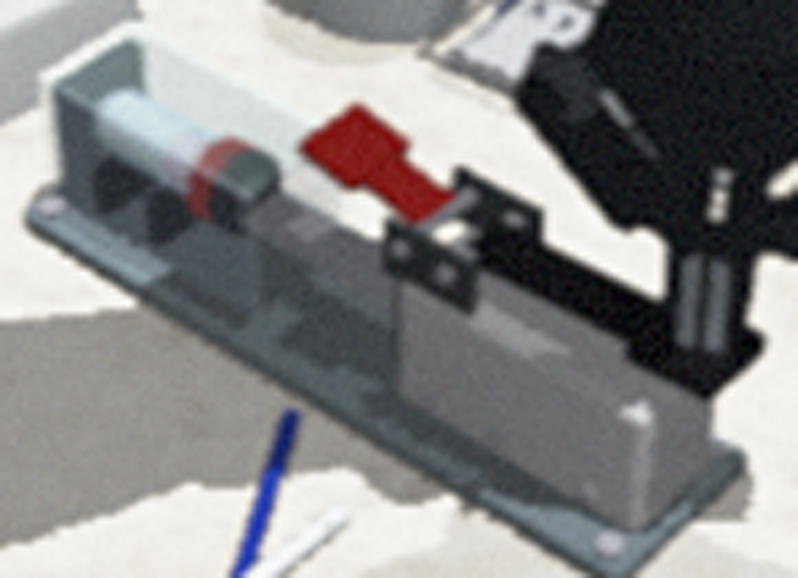

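drive_tool(plan=[[[-1.5, 0, 0, 0, 0, 0, 0], [-2.0, 0, 0, 0, 0, 0, 0], [-2.0, 0, 0, 0, 0, 0, 0], [-0.6, -1.6, -0.7, 0, 0, 0, 0], [0, -2.4, -1.1, 0, 0, 0, 0]]])

```text
clock: 8.47
tcp_pos: [0.4424, -0.1564, 0.1142]
orientation: [0.087, 0.702, 0.086, -0.701]
wrist_force: [1.5, -0.5, 0.1]
finger_gap: 0.0001
```

drive_tool(plan=[[[0, -2.6, -1.2, 0, 0, 0, 0], [0, -2.6, -1.2, 0, 0, 0, 0], [0, -2.4, -1.1, 0, 0, 0, 0], [0, -1.7, -0.8, 0, 0, 0, 0], [0, 0, 0, 0, 0, 0, 0]]])

```text
clock: 8.88
tcp_pos: [0.4593, -0.051, 0.1121]
orientation: [-0.088, -0.7, -0.09, 0.703]
wrist_force: [0.4, 0.7, 0.4]
finger_gap: 0.0001
```

Run:
```python
from h import *
s=env.get_state();print(s['tcp_pos'],s['wrist_force'])
from scipy.spatial.transform import Rotation as R
q=s['orientation'];M=R.from_quat([*q[1:],q[0]]).as_matrix();print(M.T@(np.array([.461,-.055,.07])-s['tcp_pos'])*100)
snap('wrist','w8.png')
b=snap('scene','s8.png')[180:285,240:385]
cv2.imwrite('pics/sz8.png',cv2.resize(b[:,:,::-1],None,fx=5.5,fy=5.5,interpolation=2))
p=s['tcp_pos'];m=env.camera_model('wrist');T=np.array(m['T_tool_cam']);K=np.array(m['camera_matrix'])
c=np.linalg.inv(T)@[*(M.T@(np.array([.458,-.0585,.093])-p)),1];x=K@c[:3];print(x[:2]/x[2])
```

```text
[ 0.45925205 -0.05097785  0.11207921] [0.37265683 0.71748505 0.40885039]
[ 4.20640842  0.44571156 -0.08001451]
[336.05214091 226.88104276]
```

View pics/w8.png

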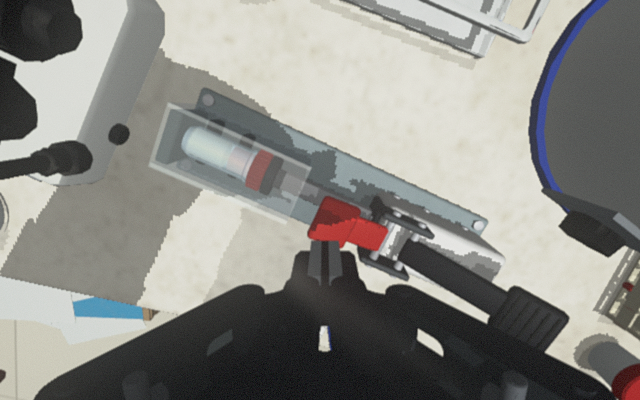

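View pics/sz8.png

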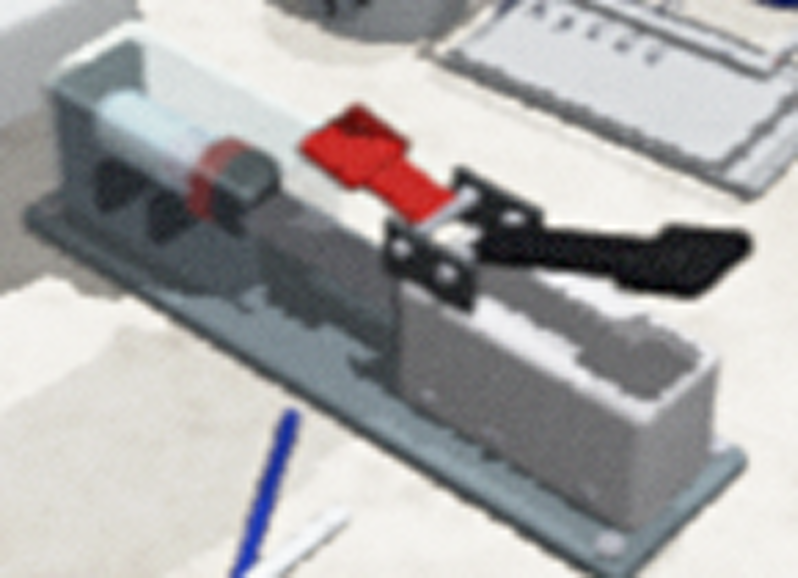

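Run:
```python
from h import *
b=cv2.imread('pics/s8.png')[80:285,200:400];cv2.imwrite('pics/sz8b.png',cv2.resize(b,None,fx=2.9,fy=2.9))
p=np.array([.4593,-.051,.1121]);print([((proj('scene',p+[0,0,h])-[200,80])*2.9).round() for h in(0,.03,.05)])
```

```text
[array([293., 334.]), array([292., 296.]), array([291., 269.])]
```

View pics/sz8b.png

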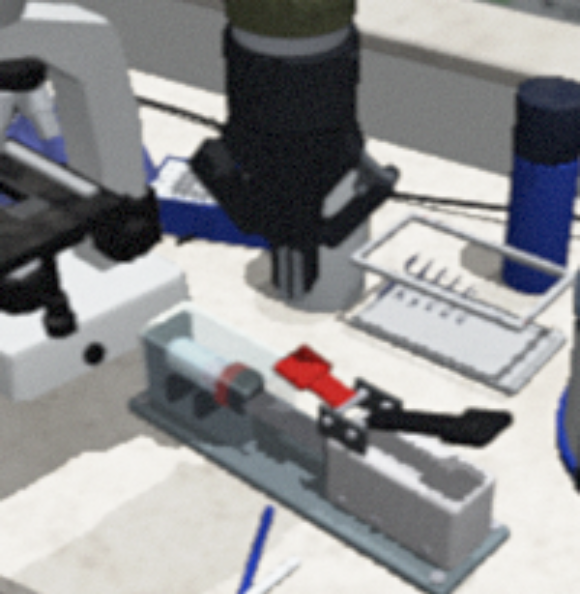

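drive_tool(plan=[[[0.8, 0.2, -0.1, 0, 0, 0, 0], [1.4, 0.2, -0.1, 0, 0, 0, 0], [1.2, 0, 0, 0, 0, 0, 0], [0.8, 0, 0, 0, 0, 0, 0], [0, 0, 0, 0, 0, 0, 0]]])

```text
clock: 9.4
tcp_pos: [0.4616, -0.0582, 0.0699]
orientation: [-0.087, -0.7, -0.088, 0.703]
wrist_force: [-0.2, 0.5, -0.2]
finger_gap: 0.0002
```

drive_tool(plan=[[[0.3, 0, 0, 0, 0, 0, 0], [0.3, 0, 0, 0, 0, 0, 0], [0.3, 0, 0, 0, 0, 0, 0], [0, 0, 0, 0, 0, 0, 0], [0, 0, 0, 0, 0, 0, 0]]])

```text
clock: 9.82
tcp_pos: [0.4636, -0.0578, 0.0635]
orientation: [0.088, 0.702, 0.088, -0.702]
wrist_force: [0.2, 1.3, 0.8]
finger_gap: -0.0003
```

Run:
```python
from h import *
b=snap('scene','s9.png')[180:285,240:385]
cv2.imwrite('pics/sz9.png',cv2.resize(b[:,:,::-1],None,fx=5.5,fy=5.5,interpolation=2))
s=env.get_state();print(s['tcp_pos'],s['wrist_force'])
```

```text
[ 0.46368414 -0.05773061  0.06364727] [ 0.5954997  -0.15430814  0.23272018]
```

View pics/sz9.png

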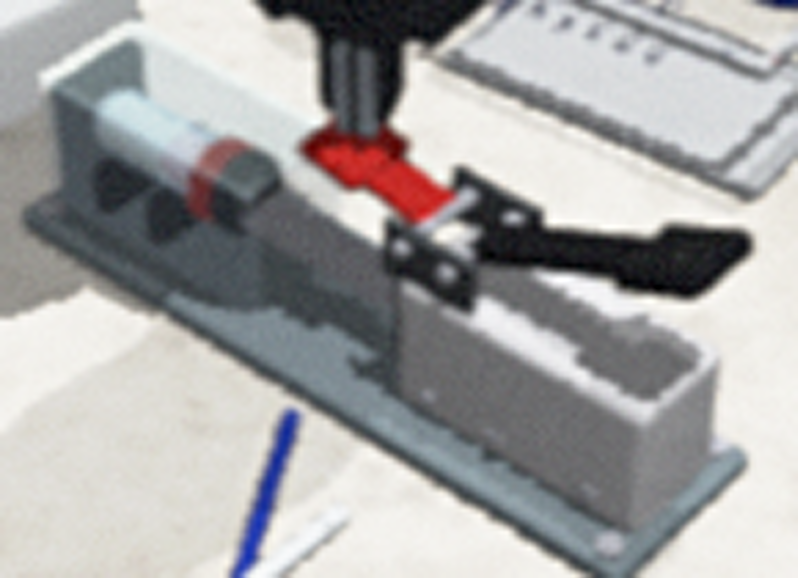

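drive_tool(plan=[[[0, -0.3, 0.5, 0, 0, 0, 0], [0.5, 0, 0, 0, 0, 0, 0], [0.4, 0, 0, 0, 0, 0, 0], [0.2, 0, 0, 0, 0, 0, 0], [0, 0, 0, 0, 0, 0, 0]]])

```text
clock: 10.28
tcp_pos: [0.4582, -0.0554, 0.0523]
orientation: [0.088, 0.702, 0.088, -0.701]
wrist_force: [-0.5, 2.8, 5.4]
finger_gap: -0.0001
```

drive_tool(plan=[[[0.15, 0, 0, 0, 0, 0, 0], [0.15, 0, 0, 0, 0, 0, 0], [0.1, 0, 0, 0, 0, 0, 0], [0, 0, 0, 0, 0, 0, 0], [0, 0, 0, 0, 0, 0, 0]]])

```text
clock: 10.7
tcp_pos: [0.4583, -0.0553, 0.0489]
orientation: [0.088, 0.702, 0.088, -0.701]
wrist_force: [-1.7, 4.0, 8.1]
finger_gap: -0.0
```

Run:
```python
from h import *
b=snap('scene','s10.png')[180:285,240:385]
cv2.imwrite('pics/sz10.png',cv2.resize(b[:,:,::-1],None,fx=5.5,fy=5.5,interpolation=2))
s=env.get_state();print(s['tcp_pos'],s['wrist_force'])
```

```text
[ 0.45832502 -0.05531976  0.04888038] [-1.41460263  3.31031391  8.67672184]
```

View pics/sz10.png

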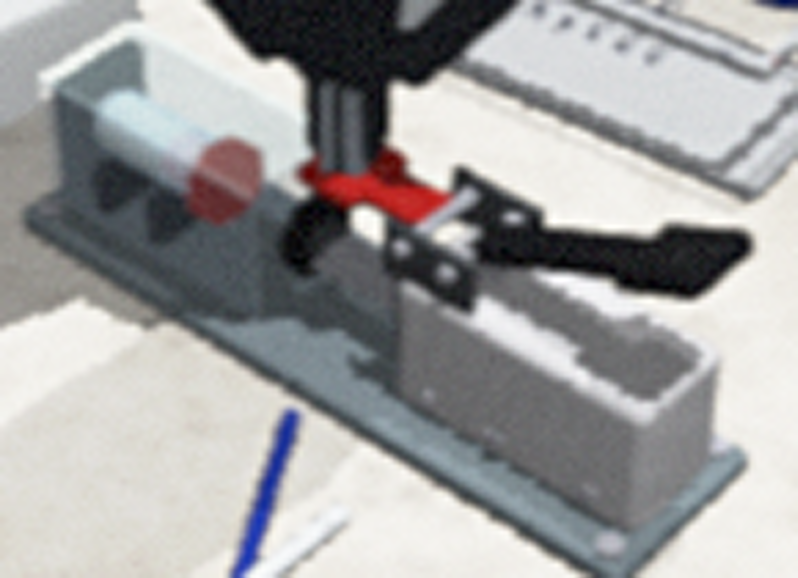

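Jaw is back beyond its start position, and the stopper's head is at the tube rim. I hold a little longer, then retreat.

drive_tool(plan=[[[0.05, 0, 0, 0, 0, 0, 0], [0, 0, 0, 0, 0, 0, 0], [0, 0, 0, 0, 0, 0, 0], [0, 0, 0, 0, 0, 0, 0], [0, 0, 0, 0, 0, 0, 0]]])

```text
clock: 11.17
tcp_pos: [0.4583, -0.0553, 0.0484]
orientation: [0.088, 0.702, 0.088, -0.701]
wrist_force: [-0.5, 3.8, 9.0]
finger_gap: 0.0002
```

drive_tool(plan=[[[0, 0, 0, 0, 0, 0, 0], [0, 0, 0, 0, 0, 0, 0], [0, 0, 0, 0, 0, 0, 0], [0, 0, 0, 0, 0, 0, 0], [0, 0, 0, 0, 0, 0, 0]]])

```text
clock: 11.58
tcp_pos: [0.4583, -0.0553, 0.0484]
orientation: [0.088, 0.702, 0.088, -0.701]
wrist_force: [-0.9, 3.4, 9.0]
finger_gap: -0.0
```

drive_tool(plan=[[[-1.0, 0, 0, 0, 0, 0, 0], [-2.0, 0, 0, 0, 0, 0, 0], [-3.0, 0, 0, 0, 0, 0, 0], [-3.0, 0, 0, 0, 0, 0, 0], [-2.0, 0, 0, 0, 0, 0, 0]]])

```text
clock: 12.0
tcp_pos: [0.4585, -0.0563, 0.1599]
orientation: [0.088, 0.702, 0.087, -0.701]
wrist_force: [0.8, -0.4, 0.6]
finger_gap: -0.0
```

drive_tool(plan=[[[0, 0, 0, 0, 0, 0, 0], [0, 0, 0, 0, 0, 0, 0], [0, 0, 0, 0, 0, 0, 0], [0, 0, 0, 0, 0, 0, 0], [0, 0, 0, 0, 0, 0, 0]]])

```text
clock: 12.42
tcp_pos: [0.4568, -0.0557, 0.1564]
orientation: [-0.087, -0.701, -0.088, 0.703]
wrist_force: [-0.0, -0.1, 0.1]
finger_gap: 0.0001
```

Run:
```python
from h import *
b=snap('scene','s11.png')[180:285,240:385]
cv2.imwrite('pics/sz11.png',cv2.resize(b[:,:,::-1],None,fx=5.5,fy=5.5,interpolation=2))
snap('wrist','w11.png')
s=env.get_state();print(s['tcp_pos'],s['wrist_force'])
```

```text
[ 0.4571863  -0.05582392  0.15685064] [ 0.17011806 -0.25666352 -0.19214616]
```

View pics/sz11.png

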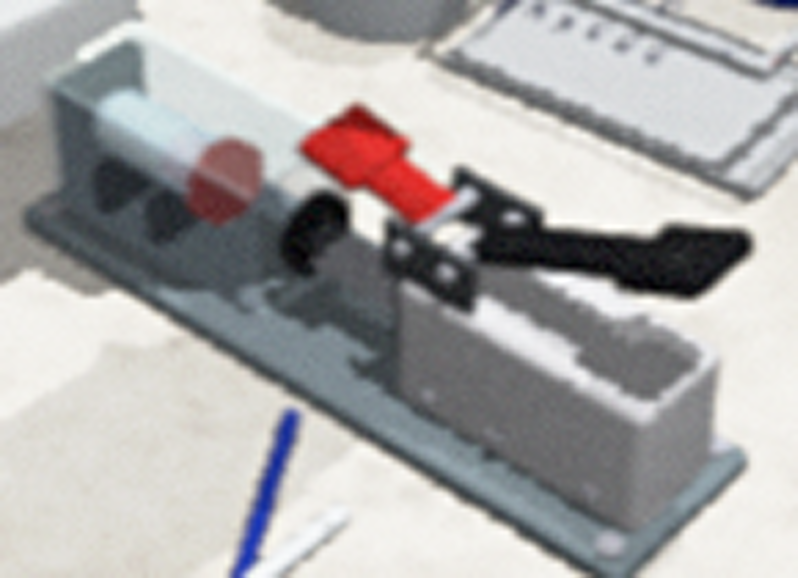

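View pics/w11.png

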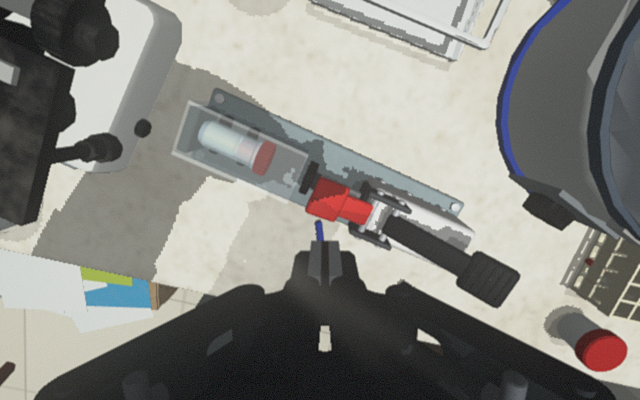

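Run:
```python
from h import *
print(env.hand_in())
```

```text
the job is handed in; nothing more can be done
None
```

The tube is capped, the jaw is back, both levers are free, and I handed the job in at about 12.5 s. No verdict is reported.

- **Pumping:** I gave the trigger three full strokes to its stop. The third met much higher resistance, about 37 N in mid-stroke, and the jaw and stopper did not move. That matches the drive slipping with the stopper home, although it is well above the 13 N you gave.
- **Release:** I pressed the red lever about 1.5 cm, at roughly 9 N, and held it for over a second. The jaw slid back past where it started. I then lifted the tool clear.
- **Last checks:**
  - The final scene and wrist pictures show the stopper's head against the tube rim and both levers up.
  - The gap from jaw to stopper is about 34 mm, against the 35 mm expected.
  - The wrist force is about zero.

**Disagreement:** both cameras showed the shut fingertips about 27 mm behind the reported TCP, though it should lie at the very end of the fingers. My first press on the trigger therefore barely touched it. After that I went by force and pictures instead.

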